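# Jack up the griddle and hold it for a new foot

## Robot

A 6-joint arm with a two-finger parallel gripper is mounted at the origin on the work surface; the furniture and walls round the work are solid. World frame = base frame: x ahead of the robot, y to its left, z up, the work surface at z = 0. Lengths are in m, angles in degrees, forces in N, time in s.
With the tool pointing down it reaches from about 0.325 to 0.9 m from the base axis. Payload 6.1 kg.
Tool frame: the origin (TCP) lies at the very end of the fingers, on their centre line; the grasp point (between the pads) lies 19 mm behind it; z points along the fingers, y is the line along which they close (so a half turn about z gives the same grasp; the last joint's range is limited). The gripper opens to 85 mm and grips with 20 to 120 N. Pads are 22 mm wide; open, the fingers measure 114 mm over their backs; the gripper's body (76 mm by 85 mm) begins 54 mm behind the grasp point. The pads swing forward as they close: fully open they stand 13 mm farther back than shut.
Start: joints at [-81.48, 12.628, 87.462, -0, 79.91, -7.225], TCP at [0.17, -0.602, 0.231] pointing down, gripper open.
Joint ranges: [-170.65, 170.65], [-52.31, 119.04], [5.05, 147.46], [-71.25, 251.25], [11.57, 151.72], [-153.62, 153.62]. Speed limits (degrees/s): [147.25, 147.25, 172.46, 180, 180, 180].

## Interface

Orientations are given as [roll, pitch, yaw] about the fixed x, y, z axes, in that order (R = Rz(yaw) Ry(pitch) Rx(roll)).
In Python, from rig import readout, eyes, manip, models gives the robot as it stands.
- The arm moves only by the shell command python3 -m inch 'ROWS' [FORCE]. ROWS is JSON, a list that holds one entry, the list of rows, each a list of 7 numbers: the shift along the tool's x, y, z as a fraction of full scale, then the turn, a rotation vector about the tool's x, y, z as a fraction of full scale, then the closure, from 0 (fully open) to 1 (shut). In form: [[[tx, ty, tz, rx, ry, rz, gripper], ...]]. A call has 1 to 20 rows; each row shifts and turns the commanded pose from where the row before left it, along the tool's axes as they then stand; what a row does not reach is not made up. Full scale, the value 1, is 0.02 m for a shift and 4 degrees for a turn. A row lasts 1/12 s, in which the tool goes at most 41.7 mm and 7.16 degrees, less where a joint would pass 70% of its speed; a pose out of reach is approached as far as the arm can. A call with a number of a shift or a turn outside -1 to 1 is refused whole. A call with a gripper value outside its range is refused whole. The fingers move at their own pace and stop on an object; FORCE is the grip in N (left out, the last holds). Time passes only in rows, so rows that do not move let the fingers close. It gives the time, the measured TCP pose, the force, the opening and the grip force at its end, in the units of the state.
- readout.sense(): the state, without advancing time (a new reading comes with each control period).
- eyes.capture(name): name is "side" or "top" or "wrist"; returns a dict with "image" (480x640x3 uint8, blue, green, red), "z_map" (480x640 float32, m along the optical axis (not along the pixel's ray), 0 where there is no reading), "fx", "fy", "cx", "cy" (pixels), "view" (4x4, takes a point from world to camera coordinates). Camera axes: x right, y up, looking along -z (the intrinsics and any distortion apply to the point x, -y, -z); pixel columns grow to the right and rows downward; lengths in m; the calibration is good to about 2 mm. A picture is of the moment at which its call begins.
- manip.job_done(): hands the job in; it is judged then, once.
Trained networks look in the newest picture that a camera, given by its name, has taken for a name from the list of things; names that differ only in an ending like _2 or _b are one class to them, and where a whole thing is asked for, a point or a joint stands for the part that bears it (a point fixed in the world has none). Each returns a list of dicts, best first, with "p" (0 to 1); they miss things now and then, are a little off and sometimes report something else, mostly with a low value. They report only what shows in the picture. A call takes as long as a camera call.
- models.look_for(thing, camera): "xyz" ([x, y, z] in m, in world coordinates, good to about 4 mm: the middle of the surface that is visible of it).
The state is a dict: "clock": time; "joint_pos": joint angles; "dq": joint speeds; "tau": joint torques, N m; "ee_pos": TCP position; "orientation": TCP orientation; "contact_force": force on the tool from outside, world axes, zero at the start; "moment": the same for the moment, N m; "grip_width": opening from 0.0 (shut) to 1.0 (fully open); "grip_force": force on a finger pad.
Only numpy, scipy, OpenCV 4.12 (cv2) and the standard library are available. Lean on these libraries where they do the work, as an engineer would, in place of code of your own. Each camera call takes 0.05 s, during which the arm holds its last target. There are 200 camera calls.

## Task

The countertop griddle has lost its front foot and I want to screw in the new one. On the small blue lever jack, turn the metal saddle until the black pointer stands on the scale's red mark; only then set the jack on the worktop with the saddle centred under the griddle's yellow lift pad, push the orange handle all the way down so that the griddle's front rises, and finish while still holding the handle down. Keep the jack upright, do not push or lift the griddle with the arm, and leave everything else where it is.

Things in the scene. Friction and masses are not known exactly. Their poses are not given: they have to be found in the camera images.
- jack: Blue lever jack, loose, 0.8 kg. Origin on its underside, below the black carrying fin; x along the jack towards the saddle, z up. Base plate 290 x 90 x 10 mm (x -170 to 120); housing 50 mm wide, 46 mm high (x -43 to 113). Saddle axis at x = 90 mm, y = 0; handle points to -x.
- fin_top (a point): Centre of the top of the jack's black carrying fin, 100 mm above the jack's underside, axes as the jack. The fin is 32 long (x) x 20 wide (y) mm and stands 54 mm proud of the housing: pinch it across y to carry or slide the jack, which balances within about 15 mm of it.
- saddle_top (a point): Centre of the saddle's top, on the screw axis. The saddle is an aluminium bar with rubber top, 42 mm long (this frame's x) x 22 mm wide (y), reaching from this point to 23 mm below it, just above the jack's collar (47 mm high). Pinch it across its width (y) to turn it. Top 75 mm above the worktop with the pointer on the mark and the handle up.
- saddle (a joint): Turn of the saddle screw, rad: 0 with the pointer on the red mark; starts wound out, 0.6 to 1.5. Positive is counter-clockwise from above and raises the saddle 4 mm per rad; clockwise winds it down. Friction about 0.07 N m, stays where left; stops at -0.6 and 1.7. The bar's length points (value - 0.7) rad from the jack's x axis.
- pointer_tip (a point): Tip of the black pointer on the white scale on the jack's right (-y) side. The saddle drives it 30 mm towards the jack's +x per rad of saddle.
- red_mark (a point): Centre of the red mark, a 5 mm wide line across the white scale; axes as the jack, x along the scale. Aligned when the pointer stands on it, within about 4 mm along the scale.
- handle (a joint): Handle, rad: 0 up, 0.5 fully down on its stop. Lifts the saddle 48 mm per rad (24 mm in all). Pressed at the press point it starts at about 3 N and needs about 10 N fully down under the griddle; springs back when let go.
- press_point (a point): Middle of the top of the orange handle grip (56 x 34 x 12 mm): press down here. The handle swings about a level axis along the jack's y, at x = -55, z = 42 mm in the jack's frame; this point lies 100 mm from it. It is about 88 mm above the worktop (jack x -144 mm) when up and about 40 mm (x -155 mm) when fully down.
- lift_point (a point): Centre of the underside of the griddle's yellow lift pad (disc 48 mm across), facing down, 83 mm above the worktop, 30 mm behind the griddle's front face. x points from the griddle's front to its back. A yellow stripe on the front face and top edge marks it. Clear space below and in front; front legs 110 mm to its right, 190 mm to its left.
- griddle: Steel countertop griddle, 300 deep (x) x 360 mm wide (y), underside 90, top 170, side guards 203 mm above the worktop. Origin on the worktop below the middle of its front face; x points to its back. The lift pad is at x = 30, y = -40 mm. It tilts about its rear feet: the lift pad rises about 16 mm when fully jacked and 8 to 12 N rest on it. Front right foot missing.
- salt: Salt shaker, 44 mm across, 90 mm high; bystander. Origin under its centre.
- pepper: Pepper shaker, 44 mm across, 90 mm high; bystander. Origin under its centre.
- lemon: Lemon, 70 x 51 x 50 mm; bystander. Origin under its centre.
- kitchen_timer: White kitchen timer, 68 mm across, 58 mm high; bystander. Origin under its centre.
- spare_foot: The new rubber foot, 36 mm across, 42 mm high with its thread; leave it where it is. Origin under its centre.

How it is judged:
By the outcome, as a careful person would: the job done as asked, in the order asked, and still so for the second after the job is handed in, while the arm keeps its last pose, push and grip.
It also fails if it takes over 67 s, if anything falls off the work surface, if the arm or the gripper's body presses on something with over 40 N, if the wrist force passes 120 N, or if a joint passes its speed limit or range.

## Working session

There is one attempt and no reset: what is moved stays moved. The work goes in short steps, Python scripts to look and compute and a shell command to move; the robot and the scene stay as the last step left them, time stands still between calls to the robot, and variables do not carry over. Pictures are saved under pics/ and viewed, at most 11 in all, crops included, and the job is handed in when it is done.

```bash
mkdir -p pics; ls
cat > h.py <<'E'
import numpy as np, cv2
from rig import readout, eyes, manip, models
def cap(n,f=None):
    c=eyes.capture(n)
    if f: cv2.imwrite('pics/'+f,c['image'])
    return c
def px(c,u,v,z=None):
    # world point at pixel; z: intersect plane of world height z, else z_map
    d=np.array([(u-c['cx'])/c['fx'],-(v-c['cy'])/c['fy'],-1.0])
    T=np.linalg.inv(c['view']); 
    if z is None: return T[:3,:3]@(d*c['z_map'][int(v),int(u)])+T[:3,3]
    w=T[:3,:3]@d; return T[:3,3]+w*(z-T[2,3])/w[2]
def proj(c,p):
    q=c['view']@np.append(p,1); return c['cx']+c['fx']*q[0]/-q[2], c['cy']-c['fy']*q[1]/-q[2]
E
python3 - <<'E'
from h import *
print(readout.sense())
for n in ['top','side']:
    c=cap(n,n+'0.png'); print(n,{k:c[k] for k in c if k not in('image','z_map')})
    for t in ['jack','fin_top','saddle_top','pointer_tip','red_mark','press_point','lift_point','griddle','salt','pepper','lemon','kitchen_timer','spare_foot']:
        print(t,[(np.round(r['xyz'],3).tolist(),round(r['p'],2)) for r in models.look_for(t,n)[:2]])
a=cv2.imread('pics/top0.png')
E
```

```text
pics
{'clock': 0.0, 'joint_pos': array([-8.14820046e+01,  1.26743977e+01,  8.75276091e+01,  7.08167814e-04,
        7.99107164e+01, -7.22463035e+00]), 'dq': array([-0.05840845,  0.01605566,  0.04544059, -0.03638885, -0.05309903,
        0.01875316]), 'tau': array([ 1.00283338e-03, -4.96888590e+01, -3.89394879e+01, -1.80771997e-05,
        1.11382143e-02, -7.13055854e-06]), 'ee_pos': array([ 0.16948432, -0.60093652,  0.23019134]), 'orientation': array([-1.79888259e+02, -1.48674777e-02,  1.57424865e+01]), 'contact_force': array([-0.25633619, -0.34169407,  0.4178542 ]), 'moment': array([ 0.03472809, -0.04404822, -0.00350748]), 'grip_force': 0.0, 'grip_width': 0.9999293970818985}
top {'fx': 458.6027884836527, 'fy': 458.6027884836527, 'cx': 326.8729645665532, 'cy': 242.1932759458439, 'view': array([[ 0.11710745, -0.99311641,  0.00237413, -0.04031933],
       [ 0.97238903,  0.11514853,  0.2029788 , -0.5996594 ],
       [-0.20185495, -0.02146175,  0.97918025, -1.17132045],
       [ 0.        ,  0.        ,  0.        ,  1.        ]])}
jack []
fin_top [([0.45, -0.122, 0.024], 0.58)]
saddle_t
[... 765 characters left out ...]
17988341],
       [ 0.        ,  0.        ,  0.        ,  1.        ]])}
jack [([0.452, -0.081, 0.037], 0.9)]
fin_top [([0.447, -0.079, 0.03], 0.95), ([0.831, 0.125, 0.17], 0.17)]
saddle_top [([0.437, 0.004, 0.074], 0.57)]
pointer_tip []
red_mark [([0.456, -0.013, 0.05], 0.92), ([0.826, 0.119, 0.166], 0.28)]
press_point [([0.48, -0.226, 0.08], 0.66)]
lift_point [([0.828, 0.121, 0.172], 0.82)]
griddle [([0.824, 0.118, 0.164], 0.86), ([0.475, -0.223, 0.081], 0.42)]
salt [([0.539, 0.454, 0.053], 0.57), ([0.638, -0.39, 0.03], 0.23)]
pepper [([0.498, 0.312, 0.048], 0.79)]
lemon [([0.64, -0.39, 0.032], 0.58)]
kitchen_timer [([0.434, 0.413, 0.037], 0.97)]
spare_foot [([0.646, 0.433, 0.018], 0.83)]
```

View pics/top0.png

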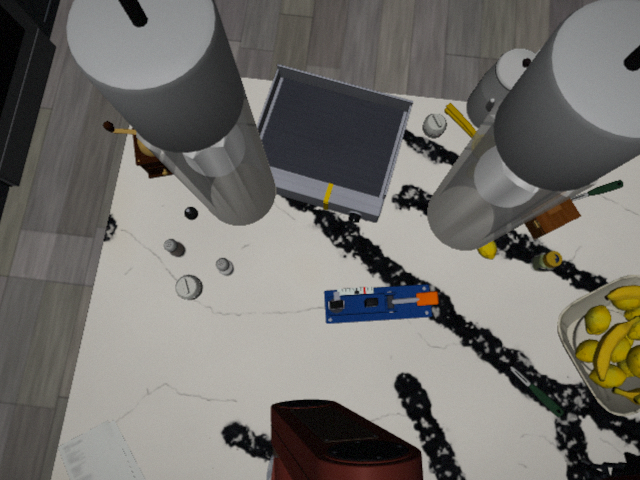

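View pics/side0.png

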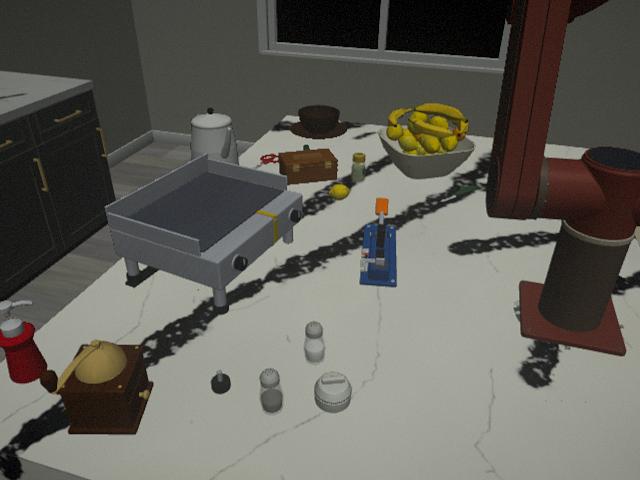

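The top view shows the jack at (325–438, 285–322) with its saddle left and handle right (−y). The scale is on the far side, and the griddle has its yellow stripe at (328,193). The side view agrees and shows knobs on the griddle's front. Next I'll fit the poses from colour and depth.

```bash
cat >> h.py <<'E'
def cloud(c):
    v,u=np.mgrid[:480,:640]; z=c['z_map']
    d=np.stack([(u-c['cx'])/c['fx']*z,-(v-c['cy'])/c['fy']*z,-z],-1)
    T=np.linalg.inv(c['view']); return d@T[:3,:3].T+T[:3,3]
def mask(c,lo,hi): return cv2.inRange(cv2.cvtColor(c['image'],cv2.COLOR_BGR2HSV),np.array(lo),np.array(hi))>0
def rect(P): 
    r=cv2.minAreaRect((P[:,:2]*1000).astype(np.float32)); return np.round(r[0],1),np.round(r[1],1),round(r[2],2)
E
python3 - <<'E'
from h import *
for n in ['top','side']:
    c=cap(n); P=cloud(c); ok=c['z_map']>0
    b=mask(c,(100,120,40),(125,255,255))&ok&(abs(P[...,0]-.45)<.15)&(abs(P[...,1]+.08)<.25)
    Q=P[b]; print(n,'blue base',rect(Q[Q[:,2]<.02]), 'housing',rect(Q[(Q[:,2]>.035)&(Q[:,2]<.06)]) if (Q[:,2]>.035).any() else 0)
    o=mask(c,(5,150,100),(18,255,255))&ok&(abs(P[...,0]-.47)<.1)&(abs(P[...,1]+.22)<.1)
    print('orange',P[o].mean(0).round(4),rect(P[o]))
    y=mask(c,(20,150,80),(32,255,255))&ok&(abs(P[...,0]-.75)<.15)&(abs(P[...,1]-.03)<.12)
    Y=P[y]; t=Y[Y[:,2]>.165]; f=Y[(Y[:,2]<.155)]
    print('stripe top',t.mean(0).round(4),rect(t),'front',len(f),f.mean(0).round(4) if len(f) else 0)
    g=ok&(P[...,0]>.6)&(P[...,0]<1.2)&(abs(P[...,1]-.05)<.35)&(P[...,2]>.15)&(P[...,2]<.21)
    G=P[g]; print('griddle',rect(G))
    # front edge: for points at z>.165, min along approx
    if n=='top':
        print('lamps min z',[P[...,2][r,k].round(3) for r,k in((200,240),(220,470),(100,180))])
    img=c['image']
    if n=='top': cv2.imwrite('pics/jt.png',cv2.resize(img[265:345,305:455],None,fx=5,fy=5,interpolation=cv2.INTER_CUBIC))
E
```

```text
top blue base (array([ 460.4, -127.4]), array([ 90.8, 290.8]), 10.37) housing (array([452.2, -91.6]), array([ 52.3, 207.3]), 10.21)
orange [ 0.4792 -0.2431  0.0868] (array([ 481.8, -254.7]), array([33.8, 75.4]), 12.76)
stripe top [0.7045 0.0405 0.1672] (array([705.7,  40. ]), array([11.3, 51.3]), 78.02) front 1 [0.6837 0.0477 0.153 ]
griddle (array([834.7,  59. ]), array([359.9, 301.8]), 79.94)
lamps min z [np.float64(1.023), np.float64(1.039), np.float64(1.133)]
side blue base (array([ 460.3, -124.3]), array([ 87.9, 296.4]), 10.02) housing (array([450.8, -75.6]), array([ 52.4, 185. ]), 9.47)
orange [ 0.4804 -0.2397  0.0866] (array([ 481. , -241.2]), array([30.9, 53.4]), 11.31)
stripe top [0.7096 0.0404 0.1669] (array([708.7,  41.2]), array([14.1, 51.3]), 73.13) front 67 [0.6836 0.0473 0.1275]
griddle (array([838. ,  59.2]), array([368.1, 304.1]), 79.81)
```

View pics/jt.png

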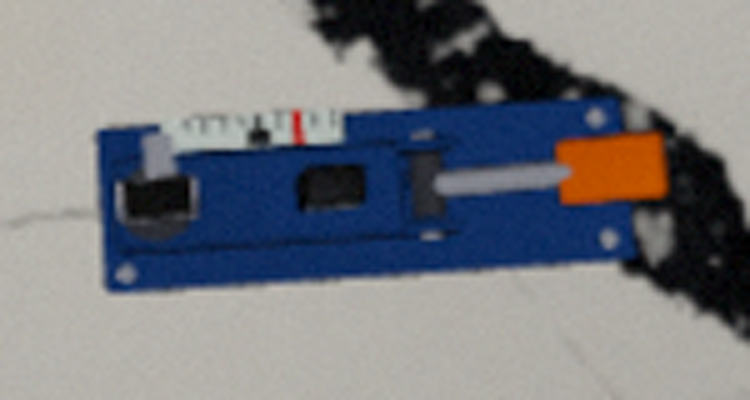

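The crop shows the pointer at (260,135), about 21 mm to the +x side of the red mark at (298,127). The saddle is therefore at about 0.7 rad, which matches the bar lying along the jack. The jack yaw is ~100.2° with its saddle near (0.440,−0.013). The griddle yaw is ~−10° with its lift pad near (0.711,0.041). I'll move above the saddle and turn on the way.

```bash
cat >> h.py <<'E'
def go(x,y,z,yaw):
    s=readout.sense(); p=s['ee_pos']; Y=np.radians(s['orientation'][2]); d=np.array([x,y,z])-p
    t=np.array([d[0]*np.cos(Y)+d[1]*np.sin(Y), d[0]*np.sin(Y)-d[1]*np.cos(Y), -d[2]])/.02
    rz=-((yaw-s['orientation'][2]+180)%360-180)/4
    print('clock',round(s['clock'],2),'pos',p.round(4),'rpy',s['orientation'].round(2),'j6',s['joint_pos'][5].round(1),'F',s['contact_force'].round(1),'units xyz',t.round(2),'rz',round(rz,2))
E
python3 -m inch '[[[0.84,-0.98,0,0,0,0,0],[0.84,-0.98,0,0,0,0,0],[0.84,-0.98,0,0,0,0,0],[0.84,-0.98,0,0,0,0,0],[0.84,-0.98,0,0,0,0,0],[0.84,-0.98,0,0,0,0,0],[0.84,-0.98,0,0,0,0,0],[0.84,-0.98,0,0,0,0,0],[0.84,-0.98,0,0,0,0,0],[0.84,-0.98,0,0,0,0,0],[0.84,-0.98,0,0,0,0,0],[0.84,-0.98,0,0,0,0,0],[0.84,-0.98,0,0,0,0,0],[0.84,-0.98,0,0,0,0,0],[0.84,-0.98,0,0,0,0,0],[0.84,-0.98,0,0,0,0,0],[0.84,-0.98,0,0,0,0,0],[0.84,-0.98,0,0,0,0,0],[0.84,-0.98,0,0,0,0,0],[0.84,-0.98,0,0,0,0,0]]]'
python3 -m inch '[[[0.84,-0.98,0,0,0,0,0],[0.84,-0.98,0,0,0,0,0],[0.84,-0.98,0,0,0,0,0],[0.84,-0.98,0,0,0,0,0],[0.84,-0.98,0,0,0,0,0],[0,0,0,0,0,-1,0],[0,0,0,0,0,-1,0],[0,0,0,0,0,-1,0],[0,0,0,0,0,-1,0],[0,0,0,0,0,-1,0],[0,0,0,0,0,-1,0],[0,0,0,0,0,-1,0],[0,0,0,0,0,-1,0],[0,0,0,0,0,-1,0],[0,0,0,0,0,-1,0],[0,0,0,0,0,-1,0],[0,0,0,0,0,-1,0],[0,0,0,0,0,-1,0],[0,0,0,0,0,-1,0],[0,0,0,0,0,-1,0]]]'
python3 -m inch '[[[0,0,0,0,0,-1,0],[0,0,0,0,0,-1,0],[0,0,0,0,0,-1,0],[0,0,0,0,0,-1,0],[0,0,0,0,0,-1,0],[0,0,0,0,0,-1,0],[0,0,0,0,0,0,0],[0,0,0,0,0,0,0]]]'
python3 - <<'E'
from h import *
go(.440,-.013,.15,100.2)
c=cap('wrist','w1.png')
for t in ['fin_top','saddle_top','pointer_tip','red_mark']:
    print(t,[(np.round(r['xyz'],3).tolist(),round(r['p'],2)) for r in models.look_for(t,'wrist')[:2]])
E
```

```text
clock: 3.17
ee_pos: [0.387, -0.1319, 0.2316]
orientation: [180.0, -0.0, 15.7]
contact_force: [0.4, 0.4, 0.1]
grip_width: 1.001
grip_force: 0.0
clock: 4.83
ee_pos: [0.4409, -0.016, 0.2315]
orientation: [180.0, 0.0, 75.9]
contact_force: [0.3, -0.4, 0.7]
grip_width: 0.999
grip_force: 0.0
clock: 5.5
ee_pos: [0.4409, -0.016, 0.2314]
orientation: [180.0, 0.0, 99.6]
contact_force: [0.3, 0.2, 0.2]
grip_width: 1.0
grip_force: 0.0
clock 5.5 pos [ 0.4409 -0.016   0.2314] rpy [1.7999e+02 1.0000e-02 9.9630e+01] j6 -22.0 F [0.3 0.2 0.2] units xyz [ 0.15 -0.02  4.07] rz -0.14
fin_top [([0.45, -0.085, 0.042], 0.75)]
saddle_top [([0.435, -0.009, 0.073], 0.73)]
pointer_tip [([0.48, -0.062, 0.028], 0.55)]
red_mark [([0.468, -0.025, 0.053], 0.96)]
```

View pics/w1.png

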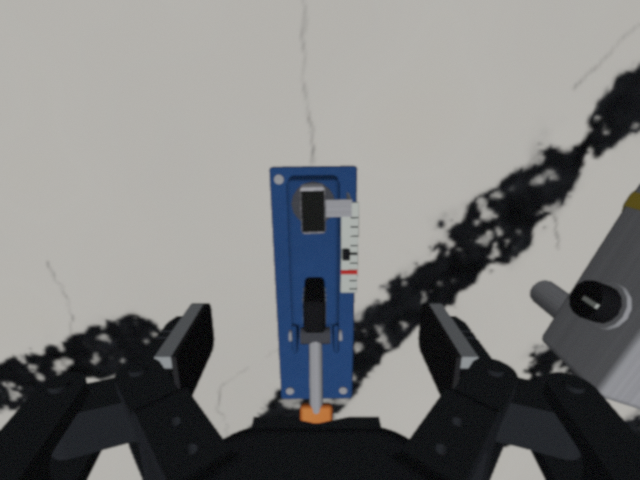

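The wrist view shows the saddle's rubber top at (313,211), the pointer at (347,254), the red mark at (348,272) and the fin top near (314,292). The bar runs along the jack. Now I'll turn these into positions.

Run:
```python
from h import *
c=cap('wrist'); P=cloud(c)
g=cv2.cvtColor(c['image'],cv2.COLOR_BGR2GRAY); V,U=np.mgrid[:480,:640]
def box(m,u0,u1,v0,v1): return m&(U>=u0)&(U<=u1)&(V>=v0)&(V<=v1)
s=box((g<60),296,330,185,238)&(P[...,2]>.068); print('saddle',P[s].mean(0).round(4),rect(P[s]))
r=box(mask(c,(0,120,80),(8,255,255))|mask(c,(172,120,80),(180,255,255)),335,362,262,282); print('red',P[r].mean(0).round(4),U[r].mean(),V[r].mean())
p=box(g<70,341,352,246,260); print('ptr',P[p].mean(0).round(4),U[p].mean(),V[p].mean())
b=mask(c,(100,120,40),(125,255,255))&(P[...,2]<.02); print('base',rect(P[b]))
f=box(g<60,298,330,270,340)&(P[...,2]>.09); print('fin',P[f].mean(0).round(4),rect(P[f]),P[f][:,2].max())
a=np.radians(100.2); print('ptr-red along',(P[p].mean(0)-P[r].mean(0))[:2]@[np.cos(a),np.sin(a)])
```

```text
saddle [ 0.4362 -0.0102  0.0786] (array([429.3,  16.4]), array([20.3, 90.8]), 14.03)
red [ 0.4865 -0.0835  0.0226] 348.17391304347825 272.0
ptr [ 0.479  -0.0617  0.0286] 345.75 254.1
base (array([ 459.3, -128.7]), array([ 92.7, 298.6]), 9.73)
fin [ 0.4516 -0.0957  0.1001] (array([437.1, -26.7]), array([ 19.6, 178.9]), 11.72) 0.37343637144285907
ptr-red along 0.02275369269941522
```

```bash
python3 -m inch '[[[0.22,-0.08,0.9,0,0,-0.6,0.3],[0,0,1,0,0,0,0.3],[0,0,1,0,0,0,0.3],[0,0,1,0,0,0,0.3],[0,0,1,0,0,0,0.3],[0,0,1,0,0,0,0.3],[0,0,1,0,0,0,0.3],[0,0,1,0,0,0,0.3],[0,0,1,0,0,0,0.3],[0,0,0,0,0,0,0.3],[0,0,0,0,0,0,0.6],[0,0,0,0,0,0,1],[0,0,0,0,0,0,1],[0,0,0,0,0,0,1],[0,0,0,0,0,0,1],[0,0,0,0,0,0,1],[0,0,0,0,0,0,1],[0,0,0,0,0,0,1]]]' 25
python3 - <<'E'
from h import *
go(.4385,-.012,.053,102)
c=cap('wrist','w2.png'); cap('side','s2.png'); i=cv2.imread('pics/s2.png'); cv2.imwrite('pics/s2c.png',cv2.resize(i[150:300,290:490],None,fx=3,fy=3))
E
```

```text
clock: 7.3
ee_pos: [0.4394, -0.0121, 0.0548]
orientation: [179.9, 0.1, 102.1]
contact_force: [-2.4, -0.0, 6.6]
grip_width: 0.254
grip_force: 27.8
clock 7.3 pos [ 0.4394 -0.0121  0.0548] rpy [1.7990e+02 5.0000e-02 1.0214e+02] j6 -24.0 F [-2.4 -0.   6.6] units xyz [ 0.02 -0.04  0.09] rz 0.04
```

View pics/w2.png

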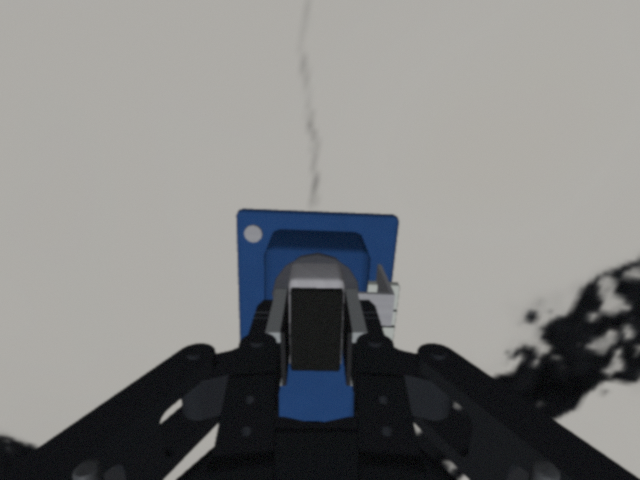

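The saddle is pinched squarely: the bar is between the pads at (316,330) and the opening is 21.6 mm. Now I'll turn it clockwise.

```bash
python3 -m inch '[[[0,0,0,0,0,0.7,1],[0,0,0.01,0,0,0.7,1],[0,0,0.01,0,0,0.7,1],[0,0,0.01,0,0,0.7,1],[0,0,0.01,0,0,0.7,1],[0,0,0.01,0,0,0.7,1],[0,0,0.01,0,0,0.7,1],[0,0,0.01,0,0,0.7,1],[0,0,0.01,0,0,0.7,1],[0,0,0.01,0,0,0.7,1],[0,0,0.01,0,0,0.7,1],[0,0,0.01,0,0,0.7,1],[0,0,0.01,0,0,0.7,1],[0,0,0.01,0,0,0.7,1],[0,0,0,0,0,0.4,1],[0,0,0,0,0,0,1],[0,0,0,0,0,0,1]]]'
python3 - <<'E'
from h import *
go(.4385,-.012,.053,58)
cap('wrist','w3.png'); cap('top','t3.png');cap('side','s3.png')
i=cv2.imread('pics/s3.png')[220:300,340:420];j=cv2.imread('pics/t3.png')[270:330,310:400];k=cv2.imread('pics/w3.png')
f=lambda a:cv2.resize(a,(400,300))
cv2.imwrite('pics/m3.png',np.vstack([np.hstack([f(i),f(j)]),np.hstack([f(k),f(k)*0])]))
E
```

```text
clock: 8.82
ee_pos: [0.4387, -0.012, 0.0519]
orientation: [180.0, 0.0, 61.3]
contact_force: [-5.2, 0.5, 7.4]
grip_width: 0.248
grip_force: 27.8
clock 8.82 pos [ 0.4387 -0.012   0.0519] rpy [1.7998e+02 1.0000e-02 6.1340e+01] j6 16.8 F [-5.2  0.5  7.4] units xyz [-0.   -0.01 -0.06] rz 0.84
```

View pics/m3.png

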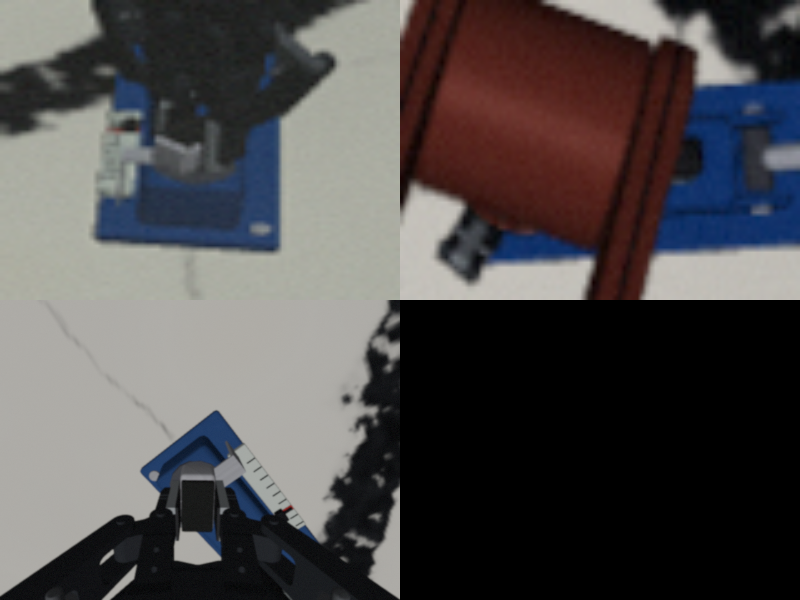

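The side crop shows the pointer at the red line near (123,127). The wrist yaw implies a value of about 0.02 rad. I'll release, rise and measure.

```bash
python3 -m inch '[[[0,0,0,0,0,0,0.4],[0,0,0,0,0,0,0.3],[0,0,0,0,0,0,0.3],[0,0,0,0,0,0,0.3],[0,0,-0.5,0,0,0,0.3],[0,0,-1,0,0,0,0],[0,0,-1,0,0,0,0],[0,0,-1,0,0,0,0],[0,0,-1,0,0,-1,0],[0,0,-1,0,0,-1,0],[0,0,-1,0,0,-1,0],[0,0,-1,0,0,-1,0],[0,0,0,0,0,-1,0],[0,0,0,0,0,-1,0],[0,0,0,0,0,-1,0],[0,0,0,0,0,-1,0],[0,0,0,0,0,-1,0],[0,0,0,0,0,-0.7,0],[0,0,0,0,0,0,0],[0,0,0,0,0,0,0]]]'
python3 - <<'E'
from h import *
go(.454,-.101,.05,100.2)
c=cap('wrist','w4.png'); P=cloud(c)
for t in ['fin_top','saddle_top','pointer_tip','red_mark']:
    print(t,[(np.round(r['xyz'],4).tolist(),round(r['p'],2)) for r in models.look_for(t,'wrist')[:2]])
b=mask(c,(100,120,40),(125,255,255))&(P[...,2]<.02); print('base',rect(P[b]))
u,v=map(int,proj(c,[.487,-.084,.025])); print(u,v)
cv2.imwrite('pics/w4c.png',cv2.resize(c['image'][v-75:v+45,u-110:u+50],(800,600),interpolation=cv2.INTER_CUBIC))
E
```

```text
clock: 10.63
ee_pos: [0.4386, -0.0119, 0.2012]
orientation: [180.0, 0.0, 100.1]
contact_force: [0.1, 0.7, -0.0]
grip_width: 0.999
grip_force: 0.0
clock 10.63 pos [ 0.4386 -0.0119  0.2012] rpy [1.7997e+02 1.0000e-02 1.0006e+02] j6 -21.9 F [ 0.1  0.7 -0. ] units xyz [-4.52 -0.02  7.56] rz -0.04
fin_top [([0.4506, -0.0787, 0.0423], 0.93), ([0.4711, -0.1703, 0.0515], 0.58)]
saddle_top []
pointer_tip [([0.4825, -0.0825, 0.0274], 0.49)]
red_mark [([0.4645, -0.022, 0.0506], 0.64), ([0.471, -0.1699, 0.052], 0.57)]
base (array([ 459. , -124.7]), array([ 92.9, 290.9]), 9.38)
352 290
```

View pics/w4c.png

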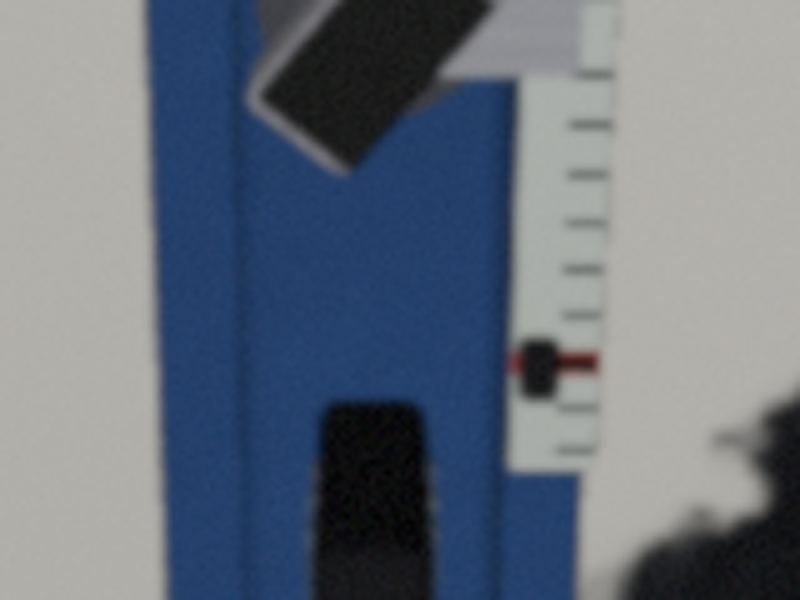

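The pointer at (540,368) sits on the red mark at (555,362), about 1 mm off, so it is aligned. Next I'll pinch the carrying fin.

```bash
python3 -m inch '[[[-0.9,0,0,0,0,0,0.2],[-0.9,0,0,0,0,0,0.2],[-0.9,0,0,0,0,0,0.2],[-0.9,0,0,0,0,0,0.2],[-0.9,0,0,0,0,0,0.2],[0,0,1,0,0,0,0.2],[0,0,1,0,0,0,0.2],[0,0,1,0,0,0,0.2],[0,0,1,0,0,0,0.2],[0,0,1,0,0,0,0.2],[0,0,1,0,0,0,0.2],[0,0,0.9,0,0,0,0.2],[0,0,0,0,0,0,0.2],[0,0,0,0,0,0,0.6],[0,0,0,0,0,0,1],[0,0,0,0,0,0,1],[0,0,0,0,0,0,1],[0,0,0,0,0,0,1],[0,0,0,0,0,0,1],[0,0,0,0,0,0,1]]]' 80
python3 -m inch '[[[0,0,-0.3,0,0,0,1],[0,0,-0.5,0,0,0,1],[0,0,-0.5,0,0,0,1],[0,0,0,0,0,0,1],[0,0,0,0,0,0,1],[0,0,0,0,0,0,1]]]'
python3 - <<'E'
from h import *
go(.505,.078,.088,-10)
c=cap('side','s5.png'); P=cloud(c)
b=mask(c,(100,120,40),(125,255,255))&(abs(P[...,0]-.45)<.2)&(abs(P[...,1]+.08)<.3)&(P[...,2]<.05)&(P[...,2]>.025);Q=P[b]
A=np.c_[Q[:,:2],np.ones(len(Q))]; print(np.linalg.lstsq(A,Q[:,2],rcond=None)[0])
cv2.imwrite('pics/s5c.png',cv2.resize(c['image'][150:310,270:480],(790,600)))
E
```

```text
clock: 12.55
ee_pos: [0.455, -0.101, 0.0641]
orientation: [179.9, 0.1, 100.1]
contact_force: [-3.8, -0.4, 6.6]
grip_width: 0.225
grip_force: 78.5
clock: 13.05
ee_pos: [0.4543, -0.1004, 0.0886]
orientation: [-180.0, -0.0, 100.2]
contact_force: [-0.8, -0.2, -8.6]
grip_width: 0.223
grip_force: 78.9
clock 13.05 pos [ 0.4543 -0.1004  0.0886] rpy [-180.     -0.    100.15] j6 -32.3 F [-0.8 -0.2 -8.6] units xyz [8.33 4.07 0.03] rz 27.54
[-0.00059295  0.00354376  0.03484897]
```

View pics/s5c.png

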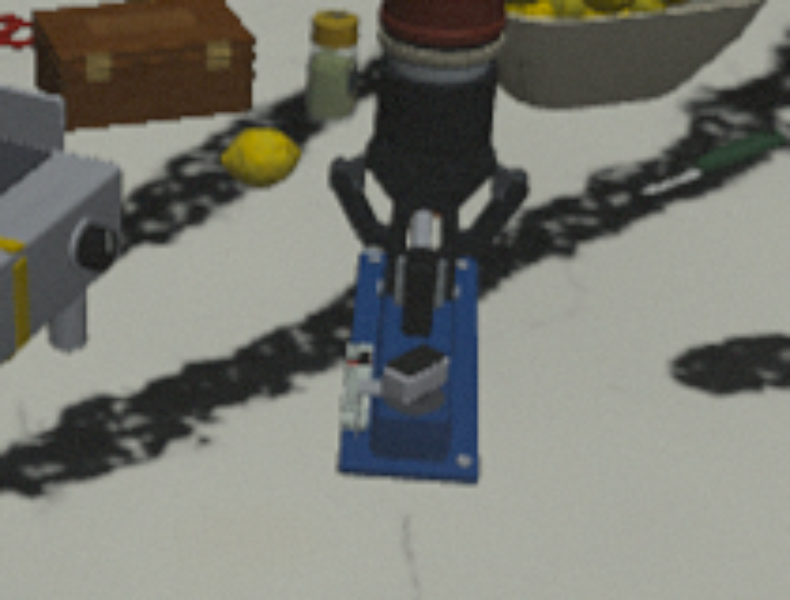

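The jack hangs level in the grip, with the fin between the pads near (420,290). The pointer is still at the red mark. Now I'll carry it in front of the griddle and turn it.

```bash
python3 -m inch '[[[0.5,0.25,0,0,0,0.2,1],[0.9,0.44,0,0,0,0,1],[0.9,0.44,0,0,0,0,1],[0.9,0.44,0,0,0,0,1],[0.9,0.44,0,0,0,0,1],[0.9,0.44,0,0,0,0,1],[0.9,0.44,0,0,0,0,1],[0.9,0.44,0,0,0,0,1],[0.9,0.44,0,0,0,0,1],[0.6,0.3,0,0,0,0.3,1],[0,0,0,0,0,0.6,1],[0,0,0,0,0,0.9,1],[0,0,0,0,0,1,1],[0,0,0,0,0,1,1],[0,0,0,0,0,1,1],[0,0,0,0,0,1,1],[0,0,0,0,0,1,1],[0,0,0,0,0,1,1],[0,0,0,0,0,1,1],[0,0,0,0,0,1,1]]]'
python3 -m inch '[[[0,0,0,0,0,1,1],[0,0,0,0,0,1,1],[0,0,0,0,0,1,1],[0,0,0,0,0,1,1],[0,0,0,0,0,1,1],[0,0,0,0,0,1,1],[0,0,0,0,0,1,1],[0,0,0,0,0,1,1],[0,0,0,0,0,1,1],[0,0,0,0,0,1,1],[0,0,0,0,0,1,1],[0,0,0,0,0,1,1],[0,0,0,0,0,1,1],[0,0,0,0,0,1,1],[0,0,0,0,0,1,1],[0,0,0,0,0,1,1],[0,0,0,0,0,0.8,1],[0,0,0,0,0,0.4,1],[0,0,0,0,0,0.3,1],[0,0,0,0,0,0,1]]]'
cat > m.py <<'E'
from h import *
go(.505,.078,.088,-10)
c=cap('wrist','w6.png'); P=cloud(c)
y=mask(c,(20,130,70),(33,255,255))&(abs(P[...,0]-.71)<.08)&(abs(P[...,1]-.04)<.1)
Y=P[y]; f=Y[Y[:,2]<.16]; t=Y[Y[:,2]>.165]; print('wrist stripe front',len(f),f.mean(0).round(4) if len(f) else 0,'top',len(t),t.mean(0).round(4) if len(t) else 0)
c=cap('top','t6.png'); P=cloud(c)
b=mask(c,(100,120,40),(125,255,255))&(abs(P[...,0]-.5)<.2)&(abs(P[...,1]-.08)<.2)
Q=P[b]; b=Q[Q[:,2]<.05]; print('jack blue top',rect(b))
c=cap('side','s6.png')
E
python3 m.py
python3 - <<'E'
import cv2,numpy as np
f=lambda a:cv2.resize(a,(400,300))
cv2.imwrite('pics/m6.png',np.vstack([np.hstack([f(cv2.imread('pics/w6.png')),f(cv2.imread('pics/t6.png')[120:360,230:550])]),np.hstack([f(cv2.imread('pics/s6.png')[120:330,90:400]),np.zeros((300,400,3),np.uint8)])]))
E
```

```text
clock: 14.77
ee_pos: [0.5069, 0.0766, 0.0878]
orientation: [-179.9, 0.0, 59.9]
contact_force: [0.2, -0.3, -8.6]
grip_width: 0.219
grip_force: 79.1
clock: 16.43
ee_pos: [0.5071, 0.0766, 0.088]
orientation: [180.0, 0.1, -9.9]
contact_force: [0.2, 0.1, -8.0]
grip_width: 0.217
grip_force: 79.1
clock 16.43 pos [0.5071 0.0766 0.088 ] rpy [ 1.7999e+02  7.0000e-02 -9.8900e+00] j6 99.7 F [ 0.2  0.1 -8. ] units xyz [-0.12 -0.05  0.  ] rz 0.03
wrist stripe front 0 0 top 0 0
jack blue top (array([518.7,  74.7]), array([ 81.8, 231.7]), 77.74)
```

View pics/m6.png

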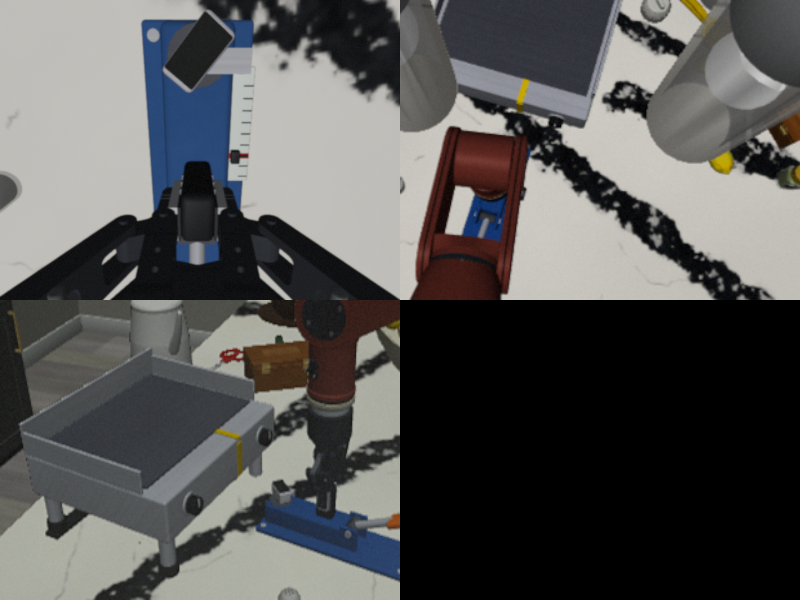

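The wrist view (top left) shows the jack square in the grip with the pointer on red (235,156). The side view shows it in line with the stripe, in front of the griddle. I'll refine the saddle-in-hand and pad positions before sliding under.

Run:
```python
from h import *
a=np.radians(-10); ex=np.array([np.cos(a),np.sin(a)]); ey=np.array([-ex[1],ex[0]])
c=cap('side'); P=cloud(c)
X=P[...,:2]@ex; L=P[...,:2]@ey
f=(P[...,2]>.10)&(P[...,2]<.155)&(X>.64)&(X<.69)&(L>.0)&(L<.37)&~mask(c,(0,0,0),(180,255,60))
A=np.c_[L[f],np.ones(f.sum())]; k=np.linalg.lstsq(A,X[f],rcond=None)[0]; r=X[f]-A@k; 
g=abs(r)<.004; k=np.linalg.lstsq(A[g],X[f][g],rcond=None)[0]; print('front X at L=.164',k@[.164,1],'slope deg',np.degrees(k[0]),g.sum(),r.std())
y=mask(c,(20,130,70),(33,255,255))&(X>.64)&(X<.75)&(L>.1)&(L<.22)
print('stripe front L',np.median(L[y&f]),'top L',np.median(L[y&(P[...,2]>.165)]))
c=cap('wrist'); P=cloud(c); g=cv2.cvtColor(c['image'],cv2.COLOR_BGR2GRAY); V,U=np.mgrid[:480,:640]
s=(g<60)&(V<160)&(U>250)&(U<385)&(P[...,2]>.085)&(P[...,2]<.115); m=P[s].mean(0); print('saddle',m.round(4),rect(P[s]),'X,L',m[:2]@ex,m[:2]@ey)
p=readout.sense()['ee_pos'][:2]; print('tool X,L',p@ex,p@ey)
go(.6229,.056,.066,-10)
```

```text
front X at L=.164 0.6675521584633282 slope deg 0.025364656726141716 1402 0.0030608831119932766
stripe front L 0.16592334926299435 top L 0.16290816536156394
saddle [0.597  0.0608 0.0989] (array([596.7,  61.1]), array([19.6, 35.2]), 40.48) X,L 0.5774023480803666 0.16352225990450478
tool X,L 0.48654673061611375 0.16354758417991883
clock 16.68 pos [0.5076 0.0766 0.0886] rpy [ 1.80e+02  1.00e-02 -9.83e+00] j6 99.6 F [-0.3 -0.3 -7.6] units xyz [5.86 0.03 1.13] rz 0.04
```

```bash
python3 -m inch '[[[0,0,0.5,0,0,0,1],[0,0,0.5,0,0,0,1],[0,0,0.13,0,0,0,1],[0,0,0,0,0,0,1],[0.4,0,0,0,0,0,1],[0.5,0,0,0,0,0,1],[0.5,0,0,0,0,0,1],[0.5,0,0,0,0,0,1],[0.5,0,0,0,0,0,1],[0.5,0,0,0,0,0,1],[0.5,0,0,0,0,0,1],[0.5,0,0,0,0,0,1],[0.5,0,0,0,0,0,1],[0.5,0,0,0,0,0,1],[0.5,0,0,0,0,0,1],[0.4,0,0,0,0,0,1],[0.12,0,0,0,0,0,1],[0,0,0,0,0,0,1],[0,0,0,0,0,0,1]]]'
python3 - <<'E'
from h import *
a=np.radians(-10); ex=np.array([np.cos(a),np.sin(a)]); ey=np.array([-ex[1],ex[0]])
p=readout.sense()['ee_pos'][:2]; print('tool X,L',p@ex,p@ey); go(.6243,.0566,.063,-10)
c=cap('side','s7.png')
cv2.imwrite('pics/s7c.png',cv2.resize(c['image'][140:320,130:370],(800,600)))
E
```

```text
clock: 18.27
ee_pos: [0.624, 0.0563, 0.0657]
orientation: [180.0, 0.1, -9.9]
contact_force: [0.1, 0.5, -7.3]
grip_width: 0.223
grip_force: 79.2
tool X,L 0.6047397198559135 0.16378248015007604
clock 18.27 pos [0.624  0.0563 0.0657] rpy [ 1.80e+02  6.00e-02 -9.86e+00] j6 97.8 F [ 0.1  0.5 -7.3] units xyz [ 0.01 -0.02  0.13] rz 0.03
```

View pics/s7c.png

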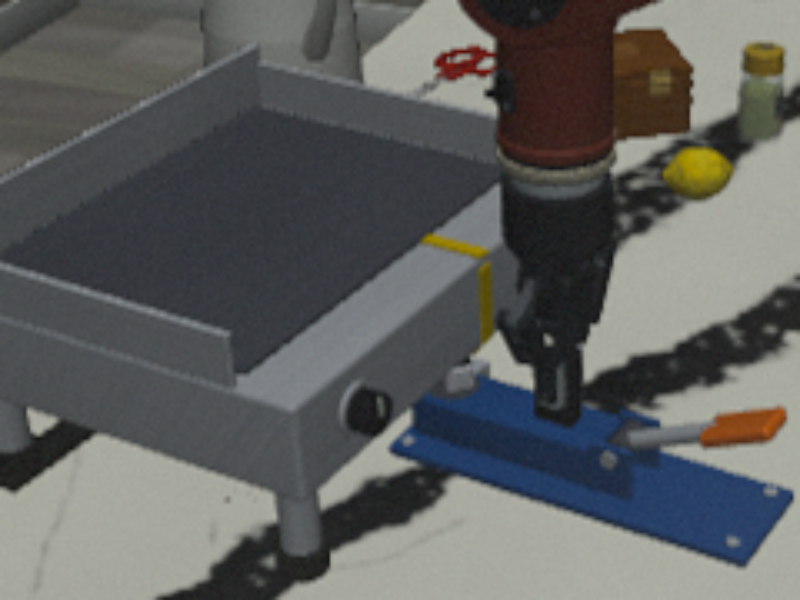

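The saddle at (460,378) is under the stripe and nothing touches the griddle. I'll lower the last 2–3 mm.

```bash
python3 -m inch '[[[0,0,0.05,0,0,0,1],[0,0,0.05,0,0,0,1],[0,0,0,0,0,0,1],[0,0,0,0,0,0,1]]]'
python3 -m inch '[[[0,0,0.05,0,0,0,1],[0,0,0,0,0,0,1],[0,0,0,0,0,0,1]]]'
```

```text
clock: 18.65
ee_pos: [0.624, 0.0565, 0.0643]
orientation: [-180.0, 0.0, -9.8]
contact_force: [-1.5, -0.1, -5.5]
grip_width: 0.224
grip_force: 79.4
clock: 18.9
ee_pos: [0.6241, 0.0566, 0.0642]
orientation: [-180.0, 0.0, -9.8]
contact_force: [-5.9, 2.6, 1.9]
grip_width: 0.222
grip_force: 80.5
```

```bash
python3 -m inch '[[[0,0,0,0,0,0,0.7],[0,0,0,0,0,0,0.6],[0,0,0,0,0,0,0.5],[0,0,0,0,0,0,0.5],[0,0,-0.5,0,0,0,0.5],[0,0,-1,0,0,0,0.5],[0,0,-1,0,0,0,0.5],[0,0,-1,0,0,0,0.5],[-0.5,0,-0.1,0,0,0,1],[-1,0,0,0,0,0,1],[-1,0,0,0,0,0,1],[-1,0,0,0,0,0,1],[-1,0,0,0,0,0,1],[-1,0,0,0,0,0,1],[-1,0,0,0,0,0,1],[-0.85,0,0,0,0,0,1],[0,0,0,0,0,0,1],[0,0,0,0,0,0,1]]]'
python3 - <<'E'
from h import *
a=np.radians(-10); ex=np.array([np.cos(a),np.sin(a)]); ey=np.array([-ex[1],ex[0]])
s=readout.sense();p=s['ee_pos'];print('tool X,L',p[:2]@ex,p[:2]@ey)
for n in('side','top'):
    c=cap(n,n+'8.png'); P=cloud(c)
    X=P[...,:2]@ex; L=P[...,:2]@ey; w=(X>.35)&(X<.8)&(L>.05)&(L<.28)
    Q=P[w&mask(c,(100,120,40),(125,255,255))&(P[...,2]<.06)]; print(n,'jack blue L range',(Q[:,:2]@ey).min(),(Q[:,:2]@ey).max(),'X',(Q[:,:2]@ex).min(),(Q[:,:2]@ex).max(),rect(Q))
    Q=P[w&mask(c,(5,150,80),(18,255,255))]; print('orange',len(Q), Q.mean(0).round(4),Q[:,:2].mean(0)@ex,Q[:,:2].mean(0)@ey)
E
```

```text
clock: 20.4
ee_pos: [0.4798, 0.0816, 0.1361]
orientation: [-180.0, -0.1, -9.8]
contact_force: [-0.3, -0.0, 0.2]
grip_width: -0.002
grip_force: 0.0
tool X,L 0.4583294584215761 0.16365591362301837
side jack blue L range 0.06879300752333731 0.21414849652651666 X 0.43801653694153875 0.7260270205569852 (array([597.3,  38.3]), array([144.9, 287.9]), 79.54)
orange 194 [0.4826 0.0878 0.0946] 0.4600288464511609 0.17027838519164368
top jack blue L range 0.11970584964107325 0.21017265736376062 X 0.4376693706976184 0.6908255311758049 (array([584.4,  63.1]), array([ 88.4, 254.1]), 81.04)
orange 201 [0.4638 0.0799 0.4756] 0.4428650977451981 0.15924010572229774
```

The base spans X 0.438–0.726 and is centred at L 0.165, so the saddle is within about 1 mm of the pad estimate. Now I'll press the handle, following its arc.

```bash
python3 -m inch '[[[0,0,0.8,0,0,0,1],[0,0,0.8,0,0,0,1],[0,0,0.6,0,0,0,1],[0,0,0.1,0,0,0,1],[-0.13,0,0.3,0,0,0,1],[-0.13,0,0.3,0,0,0,1],[-0.09,0,0.3,0,0,0,1],[-0.09,0,0.3,0,0,0,1],[-0.05,0,0.3,0,0,0,1],[0,0,0,0,0,0,1],[0,0,0,0,0,0,1]]]'
python3 - <<'E'
from h import *
go(.47,.083,.04,-10)
E
```

```text
clock: 21.42
ee_pos: [0.4718, 0.0828, 0.0606]
orientation: [-180.0, -0.2, -9.9]
contact_force: [1.4, -2.9, 9.7]
grip_width: 0.002
grip_force: 4.4
clock 21.42 pos [0.4718 0.0828 0.0606] rpy [-179.99   -0.23   -9.85] j6 100.4 F [ 1.4 -2.9  9.7] units xyz [-0.09  0.01  1.03] rz 0.04
```

```bash
python3 -m inch '[[[-0.05,0,0.25,0,0,0,1],[-0.02,0,0.25,0,0,0,1],[-0.02,0,0.25,0,0,0,1],[0,0,0.2,0,0,0,1],[0,0,0.1,0,0,0,1],[0,0,0,0,0,0,1],[0,0,0,0,0,0,1]]]'
cat > chk.py <<'E'
from h import *
import sys
a=np.radians(-10); ex=np.array([np.cos(a),np.sin(a)]); ey=np.array([-ex[1],ex[0]])
go(.47,.083,.038,-10)
for n in ('side',):
    c=cap(n,sys.argv[1]); P=cloud(c); X=P[...,:2]@ex; L=P[...,:2]@ey
    y=mask(c,(20,130,70),(33,255,255))&(X>.64)&(X<.76)&(L>.1)&(L<.22); t=P[y&(P[...,2]>.16)]; print('stripe top',t.mean(0).round(4))
    Q=P[(X>.35)&(X<.8)&(L>.05)&(L<.28)&mask(c,(100,120,40),(125,255,255))&(P[...,2]<.02)]; print('base X',(Q[:,:2]@ex).min(),(Q[:,:2]@ex).max(),'L',np.percentile(Q[:,:2]@ey,[2,98]))
    cv2.imwrite('pics/c_'+sys.argv[1],cv2.resize(c['image'][140:320,130:370],(800,600)))
E
python3 chk.py s9.png
```

```text
clock: 22.0
ee_pos: [0.4702, 0.0832, 0.0401]
orientation: [-180.0, -0.2, -9.8]
contact_force: [-2.0, -1.9, 12.0]
grip_width: -0.003
grip_force: 5.9
clock 22.0 pos [0.4702 0.0832 0.0401] rpy [-179.99   -0.24   -9.85] j6 100.4 F [-2.  -1.9 12. ] units xyz [-0.01  0.01  0.11] rz 0.04
stripe top [0.7116 0.0396 0.1782]
base X 0.43792026723681726 0.7255068785205331 L [0.14417785 0.21064983]
```

Z is 0.040 at 12 N. I'll press a little further to seat it firmly on the stop.

```bash
python3 -m inch '[[[0,0,0.06,0,0,0,1],[0,0,0.06,0,0,0,1],[0,0,0,0,0,0,1],[0,0,0,0,0,0,1],[0,0,0,0,0,0,1]]]'
python3 chk.py s10.png
```

```text
clock: 22.47
ee_pos: [0.4703, 0.0832, 0.0392]
orientation: [180.0, -0.2, -9.8]
contact_force: [-8.5, -2.2, 26.4]
grip_width: 0.001
grip_force: 13.8
clock 22.47 pos [0.4703 0.0832 0.0392] rpy [180.    -0.22  -9.83] j6 100.5 F [-8.5 -2.2 26.4] units xyz [-0.02  0.01  0.06] rz 0.04
stripe top [0.712  0.0393 0.1785]
base X 0.43782530450469404 0.7258971917887986 L [0.1433607  0.21074385]
```

View pics/c_s10.png

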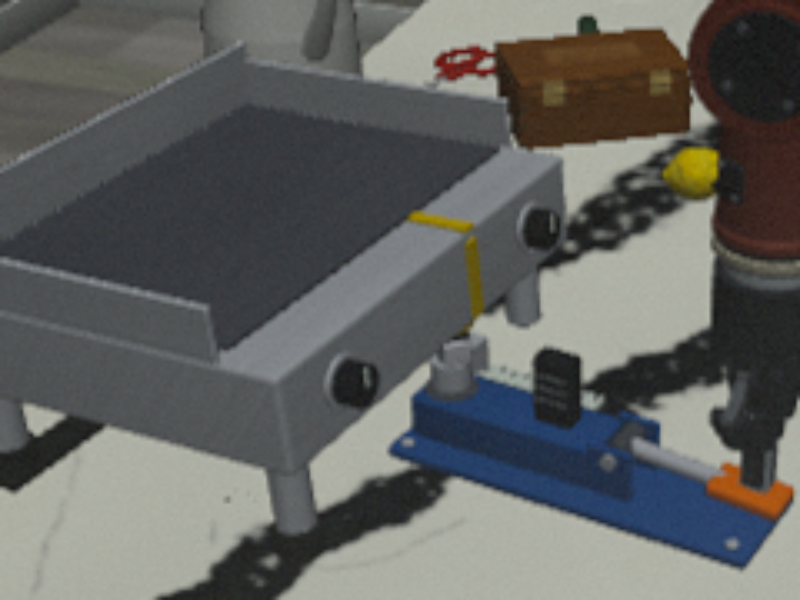

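The griddle's front is up, with the saddle on the yellow pad at (460,335). The handle is flat on its stop: the force jumped to 26 N over the last 1 mm. Handing in.

```bash
python3 -c "
from rig import manip; print(manip.job_done())"
```

```text
the job is handed in; nothing more can be done
None
```

The saddle pointer was set on the red mark (about 1 mm off). The jack was then placed upright with the saddle under the yellow lift pad, and the griddle's front is raised. The job was handed in at about 22.5 s with the arm still holding the handle down on its stop at about 26 N.

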